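# Zero the peak pointer and poise a pipe over the load-test cradle

## Robot

A 6-joint arm with a two-finger parallel gripper is mounted at the origin on a cart in front of the work surface, level with it; the furniture and walls round the work are solid. World frame = base frame: x ahead of the robot, y to its left, z up, the work surface at z = 0. Lengths are in m, angles in degrees, forces in N, time in s.
With the tool pointing down it reaches from about 0.275 to 0.85 m from the base axis. Payload 19 kg.
Tool frame: the origin (TCP) lies between the finger pads; the fingertips stand 19 mm ahead of it and the grasp point (between the pads) is the TCP; x points along the fingers, y is the direction in which the jaws open and shut, and the axes are right-handed (so a half turn about x gives the same grasp; the last joint's range is limited). The gripper opens to 85 mm and grips with 20 to 120 N. Pads are 22 mm wide; open, the fingers measure 114 mm over their backs; the gripper's body (76 mm by 85 mm) begins 54 mm behind the grasp point. The pads swing forward as they close: fully open they stand 13 mm farther back than shut.
Start: joints at [-84.339, 8.623, 82.357, -0, 89.026, -7.678], TCP at [0.133, -0.559, 0.25] pointing down, gripper open.
Joint ranges: [-160.23, 160.23], [-39.13, 120.54], [6.94, 153.29], [-79.49, 259.48], [9.18, 160.14], [-161.06, 161.06]. Speed limits (degrees/s): [108.29, 108.29, 127.2, 172.46, 172.46, 172.46].

## Interface

Orientations are given as a 3x3 rotation matrix whose columns are the frame's x, y, z axes.
In Python, from cell import ctrl gives the robot as it stands.
- The arm moves only by the shell command python3 -m jog 'ROWS' [FORCE]. ROWS is JSON, a list of rows, each a list of 7 numbers: the shift along the tool's x, y, z in mm, then the turn, a rotation vector about the tool's x, y, z in degrees, then the finger opening in mm, from 0 to 85.4. In form: [[tx, ty, tz, wx, wy, wz, fingers], ...]. A call has 1 to 20 rows; each row shifts and turns the pose as measured when the row begins, along the tool's axes as they then stand; what a row does not reach is not made up. A row lasts 1/8 s, in which the tool goes at most 62.5 mm and 10.7 degrees, less where a joint would pass 70% of its speed; a pose out of reach is approached as far as the arm can. A call with a gripper value outside its range is refused whole. The fingers move at their own pace and stop on an object; FORCE is the grip in N (left out, the last holds). Time passes only in rows, so rows that do not move let the fingers close. It gives the time, the measured TCP pose, the force and the opening at its end, in the units of the state.
- ctrl.state(): the state, without advancing time (a new reading comes with each control period).
- ctrl.capture(name): name is "scene" or "top" or "wrist"; returns (picture, depth): 480x640x3 uint8, red, green, blue; 480x640 float32, m along the optical axis (not along the pixel's ray), 0 where there is no reading.
- ctrl.camera_params(name): a dict with "fovy" (degrees; the focal length in pixels is half the picture's height over the tangent of half this angle, whatever the lens; pixels are square), "cx", "cy" (the principal point, pixels), "R" (3x3) and "t" (3): a world point X has camera coordinates R X + t. Camera axes: x right, y down, z forward; pixel columns grow to the right and rows downward; lengths in m; the calibration is good to about 2 mm. The wrist camera is an equidistant fisheye: a pixel r from the principal point sees the ray r / f radians off the axis. A picture is of the moment at which its call begins: read the wrist's pose just before it. camera_params takes no time and is no camera call; for the wrist camera it gives the pose at the moment of the call.
- ctrl.sign_off(): hands the job in, once; it reports no verdict.
Trained networks look in the newest picture that a camera, given by its name, has taken for a name from the list of things; names that differ only in an ending like _2 or _b are one class to them, and where a whole thing is asked for, a point or a joint stands for the part that bears it (a point fixed in the world has none). Each returns a list of dicts, best first, with "conf" (0 to 1); they miss things now and then, are a little off and sometimes report something else, mostly with a low value. They report only what shows in the picture. A call takes as long as a camera call.
- ctrl.outline_of(camera, label): "pixels" (480x640 bool, what is visible of it) and "point" ([row, column] in pixels, amid what is visible of it).
The state is a dict: "t": time; "joint_pos": joint angles; "qd": joint speeds; "tau": joint torques, N m; "tool_pos": TCP position; "tcp_rot": TCP orientation; "wrist_force": force on the tool from outside, world axes, zero at the start; "moment": the same for the moment, N m; "grip_width": finger opening in m.
Only numpy, scipy, OpenCV 4.12 (cv2) and the standard library are available. Lean on these libraries where they do the work, as an engineer would, in place of code of your own. Each camera call takes 0.05 s, during which the arm holds its last target.

## Task

Get the pipe load test ready: first turn the small gauge's peak pointer back (counter-clockwise seen from above) until its knob comes up against the zero stop, with the pipe still on its rest. Then pick up the white pipe offcut from its wooden rest to the left of the three standing bottles, carry it over the bottles without disturbing them, and finish while still holding it, motionless, level and lengthwise in line with the vee of the cradle, centred over it and hovering a centimetre or two above where it would rest in the vee. The pipe must never touch the cradle, and do not let go of it at the end.

Things in the scene. Friction and masses are not known exactly. Their poses are not given: they have to be found in the camera images.
- rig: Load-test rig, fixed: dark steel foot plate 130 x 290 x 8 mm with a white plastic vee cradle on its left (+y) end and a round gauge on its right (-y) end. Origin: centre of the plate's underside; x across the plate, away from the robot at yaw 0; y along it, to the left; z up. Gauge: 100 mm across, axis at y = -85 mm, 95 mm from the nearest cradle edge, dial face 46 mm, bezel 49 mm above the bench.
- cradle_seat (a point): Where the pipe's centre is when the pipe lies seated in the vee: 64.5 mm above the bench, at x = 0, y = +75 mm of the rig. Axes as the rig's; the vee runs along x. The cradle, 112 (x) x 130 (y) mm, top 108 mm above the bench, is two upright 12 mm plates with vee notches open to the top (walls rise about 50 degrees), 88 mm free between them (open down to 16 mm above the bench).
- peak_pointer (a joint): Angle of the gauge's peak pointer and knob, rad: 0 = at the zero stop (hard), growing clockwise seen from above; starts between 0.6 and 1.45. Friction about 0.03 N m, no spring: it stays where left. At 0 the thin black pointer points to the rig's -x, +y diagonal (lower left for the robot), to the first tick, beside a small steel pin.
- knob_grip (a point): On the vertical axis of the knob, 70 mm above the bench, the height to grip it. Round black fluted knob, 32 mm across, from 52 to 80 mm above the bench; it can be gripped at any yaw. The pointer is fixed under it, 49 to 51 mm above the bench. This frame turns with the knob.
- offcut: White plastic pipe offcut, 32 mm in diameter, 140 mm long, about 0.06 kg, closed to the gripper (grip it across its middle). It lies level in the notches of the rest. Origin on its underside at mid-length, 16 mm below its axis; its own y axis runs along the pipe.
- offcut_mid (a point): The pipe's centre: on its axis at mid-length, 58 mm above the bench at the start. Axes as offcut: y runs along the pipe.
- bottle_wide: Standing bottle, 54 mm across, 130 mm tall, white with a cap; origin at the centre of its foot. The three bottles stand in a row that leads away from the robot (order varies), between the pipe and the rig.
- bottle_slim: Standing slim bottle, 34 mm across, 130 mm tall, in the row; origin at the centre of its foot.
- bottle_mid: Standing bottle, 44 mm across, 120 mm tall, in the row; origin at the centre of its foot.
- rest: Wooden pipe rest, fixed, left of the bottles: foot 44 x 92 x 10 mm, two cheeks 12 mm thick whose middles are 40 mm either side of the centre along y (68 mm free between them), notched to hold the pipe, tops 59 mm above the bench; the pipe's underside is at 42 mm. Origin: centre of the foot's underside; y along the pipe. A board 22 mm high lies just behind it.

How it is judged (in metres and radians):
On the way, in this order (a step that is already met when the one before it is completed fails the run):
1. the peak pointer is back at its zero stop (within 0.08 rad) while the pipe still is on its rest (value of joint peak_pointer below 0.08 rad and height (world z) of offcut_mid below 0.07 m), for 0.2 s.
2. the pipe passes over the bottle row, higher than the bottles (pipe centre more than 135 mm above the bench) (height (world z) of offcut_mid above 0.135 m and world y of offcut_mid between 0.04 and 0.17 m).
At the end, for the whole second after the job is handed in: Pointer within 0.08 rad of its stop; pipe held still by the gripper, its centre 4 to 30 mm above its seated place in the vee, within 14 mm of it along and 8 mm across the vee, axis within 0.12 rad of the vee line, neither pipe nor fingers touching the rig (value of joint peak_pointer below 0.08 rad and z of offcut_mid in the frame of cradle_seat between 0.004 and 0.03 m and x of offcut_mid in the frame of cradle_seat between -0.014 and 0.014 m and y of offcut_mid in the frame of cradle_seat between -0.008 and 0.008 m and angle between the y axis of offcut and the x axis of rig, either way round below 0.12 rad and contact force between offcut and rig below 0.1 N and contact force between the fingers and rig below 0.5 N and contact force between the fingers and offcut above 1 N and linear speed of offcut below 0.02 m/s); the arm keeps its last pose, push and grip.
It fails at once if the pipe touches the cradle or any part of the rig (contact force between offcut and rig above 0.5 N).
It fails at once if a bottle is shifted more than 20 mm or tipped (distance of any of bottle_wide, bottle_slim, bottle_mid from where it was at the start of the episode above 0.02 m or angle between any of bottle_wide, bottle_slim, bottle_mid's own z axis and vertical above 0.3 rad).
It also fails if it takes over 51 s, if anything falls off the work surface, if the arm or the gripper's body presses on something with over 40 N, if the wrist force passes 120 N, or if a joint passes its speed limit or range.

## Working session

There is one attempt and no reset: what is moved stays moved. The work goes in short steps, Python scripts to look and compute and a shell command to move; the robot and the scene stay as the last step left them, time stands still between calls to the robot, and variables do not carry over. Pictures are saved under pics/ and viewed, and the job is handed in when it is done.

```bash
ls; mkdir -p pics; python3 - <<'E'
from cell import ctrl
import cv2,json,numpy as np
s=ctrl.state(); print(s)
for n in("scene","top"):
    p,d=ctrl.capture(n); cv2.imwrite(f"pics/{n}0.png",p[:,:,::-1]); np.save(f"{n}0.npy",d)
    c=ctrl.camera_params(n); print(n,c)
E
```

```text
pics
{'t': 0.0, 'joint_pos': array([-8.43389099e+01,  8.65168458e+00,  8.23917407e+01, -1.35961917e-03,
        8.90257804e+01, -7.67867665e+00]), 'qd': array([ 0.03892131,  0.00097607, -0.12060451,  0.01117748,  0.02462066,
        0.02358876]), 'tau': array([-4.60030147e-03, -7.13048029e+01, -5.70888519e+01, -6.67418535e-04,
        8.79910891e-03, -9.48715751e-05]), 'tool_pos': array([ 0.13260919, -0.55928023,  0.24967914]), 'tcp_rot': array([[-1.42759403e-04,  2.30725448e-01, -9.73018883e-01],
       [ 1.19963465e-03, -9.73018154e-01, -2.30725451e-01],
       [-9.99999270e-01, -1.20020539e-03, -1.37878750e-04]]), 'wrist_force': array([ 0.23177297, -0.54556472, -0.56211881]), 'moment': array([ 0.00212745, -0.0071057 , -0.03476204]), 'grip_width': 0.08554806874045626}
scene {'fovy': 47.314628446056226, 'cx': 318.32899402558417, 'cy': 237.76738069516622, 'R': array([[-0.68374634, -0.72967577, -0.00801372],
       [-0.45256377,  0.4326408 , -0.77974865],
       [ 0.57243076, -0.52952357, -0.62604138]]), 't': array([0.38324556, 0.26509303, 0.9787232 ])}
top {'fovy': 51.17650046467155, 'cx': 319.145816897164, 'cy': 234.45501323540435, 'R': array([[-0.02586204, -0.99965608, -0.00434537],
       [-0.9969018 ,  0.0261133 , -0.07419493],
       [ 0.07428288,  0.00241307, -0.99723429]]), 't': array([0.0683559 , 0.48124076, 1.02178256])}
```

View pics/scene0.png

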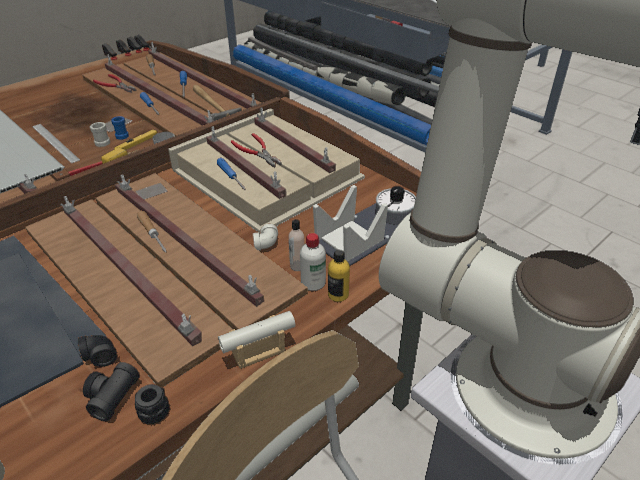

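View pics/top0.png

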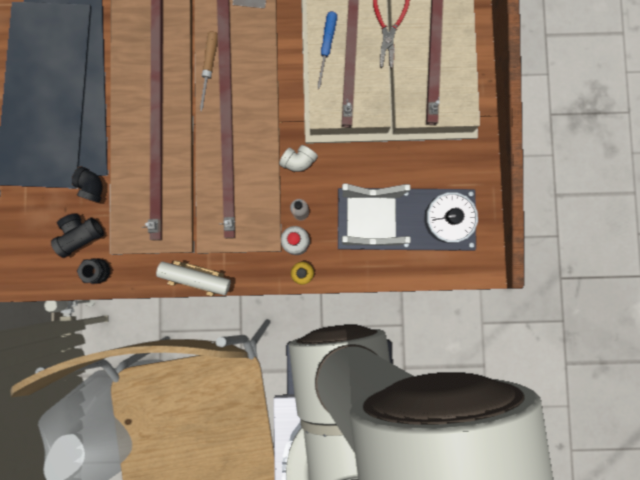

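The top picture shows the pipe at (col 195, row 278), the bottles at (302,272), (294,238) and (299,207), the cradle at (375,217), and the gauge at (452,217). There is a chair back below the pipe. Next I'll measure positions.

```bash
cat > h.py <<'E'
import numpy as np,cv2
from cell import ctrl
def K(c): 
    return 240/np.tan(np.radians(c["fovy"]/2))
def cloud(c,d):
    f=K(c); v,u=np.mgrid[0:480,0:640]
    P=np.stack([(u-c["cx"])/f*d,(v-c["cy"])/f*d,d],-1)
    return (P-c["t"])@c["R"]
def at_z(c,uv,z):
    f=K(c); uv=np.atleast_2d(np.asarray(uv,float))
    r=np.c_[(uv[:,0]-c["cx"])/f,(uv[:,1]-c["cy"])/f,np.ones(len(uv))]@c["R"]
    o=-c["R"].T@c["t"]
    return o+r*((z-o[2])/r[:,2])[:,None]
E
python3 - <<'E'
from h import *
np.set_printoptions(precision=4,suppress=True)
for n in("top","scene"):
    c=ctrl.camera_params(n); p,d=ctrl.capture(n); X=cloud(c,d)
    np.save(n+"X.npy",X)
    for l in("offcut","rest","bottle_wide","bottle_slim","bottle_mid","rig","peak_pointer","knob_grip"):
        for o in ctrl.outline_of(n,l)[:2]:
            m=o["pixels"]&(d>0)
            if m.sum()<5: continue
            Q=X[m]; print(n,l,round(o["conf"],2),np.round(o["point"]),m.sum(),"med",np.median(Q,0),"min",np.percentile(Q,2,0),"max",np.percentile(Q,98,0))
            np.save(f"m_{n}_{l}.npy",o["pixels"]) if o["conf"]>.5 else 0
E
```

```text
top offcut 0.68 [275. 194.] 1176 med [0.3996 0.3046 0.0716] min [0.3712 0.241  0.0448] max [0.4268 0.3703 0.0765]
top offcut 0.5 [272. 303.] 423 med [0.4043 0.0893 0.0921] min [0.3846 0.0699 0.002 ] max [0.4236 0.1102 0.1219]
top rest 0.78 [268. 199.] 288 med [0.4155 0.3058 0.0151] min [0.367  0.2583 0.0013] max [0.4335 0.3518 0.0615]
top bottle_wide 0.69 [244. 297.] 640 med [0.4654 0.1021 0.1   ] min [0.4431 0.0792 0.0285] max [0.4927 0.1288 0.1324]
top bottle_slim 0.84 [210. 302.] 307 med [0.5255 0.0915 0.098 ] min [0.5152 0.0777 0.0079] max [0.5447 0.1081 0.1319]
top bottle_mid 0.92 [270. 301.] 413 med [0.4046 0.0893 0.0925] min [0.385  0.0709 0.0467] max [0.4244 0.1103 0.1219]
top rig 0.4 [241. 296.] 628 med [0.4659 0.1006 0.1004] min [0.4432 0.0781 0.0473] max [0.4925 0.1271 0.1324]
top peak_pointer 0.84 [217. 458.] 255 med [ 0.5092 -0.2113  0.0794] min [ 0.4942 -0.2284  0.0586] max [ 0.524  -0.1981  0.0832]
top knob_grip 0.54 [217. 456.] 258 med [ 0.5085 -0.2107  0.0794] min [ 0.494  -0.2273  0.0596] max [ 0.5233 -0.1981  0.0832]
scene offcut 0.87 [330. 259.] 1286 med [0.3929 0
[... 462 characters left out ...]
] 546 med [0.523  0.1028 0.0769] min [0.5136 0.0859 0.0068] max [0.5373 0.1105 0.1304]
scene bottle_mid 0.62 [278. 339.] 922 med [0.3928 0.1014 0.068 ] min [0.3806 0.0784 0.0076] max [0.4151 0.1128 0.1203]
scene rig 0.76 [222. 360.] 4640 med [ 0.5056 -0.0894  0.0395] min [ 0.4496 -0.2433  0.0019] max [0.5715 0.0107 0.1052]
scene peak_pointer 0.76 [195. 397.] 180 med [ 0.5027 -0.2064  0.0752] min [ 0.4908 -0.2244  0.0539] max [ 0.5208 -0.1971  0.0824]
scene knob_grip 0.49 [196. 398.] 192 med [ 0.5008 -0.2069  0.0736] min [ 0.4908 -0.2277  0.0496] max [ 0.5185 -0.1972  0.0824]
scene knob_grip 0.43 [348. 260.] 1053 med [0.3896 0.3083 0.0108] min [0.3647 0.2717 0.0022] max [0.4184 0.3566 0.059 ]
```

```bash
python3 - <<'E'
from h import *
np.set_printoptions(precision=4,suppress=True)
p=cv2.imread("pics/top0.png")
cv2.imwrite("pics/rigcrop.png",cv2.resize(p[180:255,330:485],None,fx=5,fy=5,interpolation=cv2.INTER_CUBIC))
X=np.load("topX.npy"); c=ctrl.camera_params("top")
def fit(m,name):
    q=X[m][:,:2].astype(np.float32); r=cv2.minAreaRect(q); print(name,m.sum(),q.mean(0),"rect",r)
reg=np.zeros((480,640),bool); reg[175:260,330:490]=1
Z=X[...,2]
fit(reg&(Z>.003)&(Z<.012),"plate")
fit(reg&(Z>.1)&(Z<.115),"cradletop")
fit(reg&(Z>.076)&(Z<.085)&(X[...,1]<-.15),"knobtop")
fit(reg&(Z>.04)&(Z<.053)&(X[...,1]<-.15),"gauge")
m=np.load("m_top_offcut.npy")&(Z>.066)
Q=X[np.load("m_top_offcut.npy")&(Z>.055)]
fit(m,"pipe top")
S=np.load("sceneX.npy"); ms=np.load("m_scene_offcut.npy")
for A,mm in((X,m),(S,ms&(S[...,2]>.05))):
    q=A[mm]; ctr=q.mean(0);u,s,v=np.linalg.svd(q[:,:2]-ctr[:2],full_matrices=False); t=(q[:,:2]-ctr[:2])@v[0]; print(ctr,v[0],np.degrees(np.arctan2(v[0,1],v[0,0])),np.percentile(t,[.5,99.5]),ctr[:2]+v[0]*np.percentile(t,[.5,99.5]).mean())
# height map of the region around the pipe
for y in np.arange(.5,-.3,-.05):
  print(round(y,2),[ (lambda k: round(float(np.max(Z[k])),2) if k.any() else None)((abs(X[...,1]-y)<.025)&(abs(X[...,0]-x)<.025)) for x in np.arange(.15,.75,.05)])
E
```

```text
plate 3652 [ 0.5072 -0.1334] rect ((0.5163754820823669, -0.1364540308713913), (0.3371051549911499, 0.1780727505683899), 88.50740814208984)
cradletop 220 [ 0.5143 -0.0539] rect ((0.5149016976356506, -0.05416315793991089), (0.13066981732845306, 0.1117401048541069), 88.3596420288086)
knobtop 213 [ 0.5088 -0.2133] rect ((0.5095871686935425, -0.21311871707439423), (0.03155098482966423, 0.031677599996328354), 89.89970397949219)
gauge 1702 [ 0.5089 -0.2129] rect ((0.5091882348060608, -0.213481143116951), (0.10023919492959976, 0.09786603599786758), 88.42214965820312)
pipe top 993 [0.4    0.3048] rect ((0.39177680015563965, 0.21581387519836426), (0.32174745202064514, 0.05373832583427429), 85.3855972290039)
[0.4    0.3048 0.0759] [0.2416 0.9704] 76.01933423079852 [-0.0687  0.0698] [0.4002 0.3054]
[0.3908 0.3115 0.0702] [-0.273  0.962] 105.84304822003433 [-0.0642  0.0583] [0.3916 0.3086]
0.5 [-0.28, -0.28, 0.14, -0.74, 0.01, 0.05, 0.05, 0.05, 0.05, 0.05, 0.03, 0.03]
0.45 [-0.28, -0.28, 0.14, 0.14, 0.01, 0.01, 0.03, 0.03, 0.03, 0.03, 0.03, 0.03]
0.4 [-0.28, -0.28, 0.14, 0.14, 0.0, 0.07, 0.03, 0.
[... 355 characters left out ...]
1, -0.74, -0.74, -0.74, 0.0, 0.01, 0.1, 0.1, 0.03, 0.03, 0.04, 0.03]
0.1 [0.22, 0.23, 0.23, 0.23, 0.0, 0.12, 0.13, 0.13, 0.13, 0.04, 0.05, 0.02]
0.05 [0.24, 0.51, 0.67, 0.67, 0.01, 1.05, 0.01, 0.01, 0.01, 0.01, 0.04, 0.07]
0.0 [0.24, 0.51, 0.71, 0.71, 0.0, 0.01, 0.11, 0.02, 0.11, 0.01, 0.01, 0.12]
-0.05 [None, -0.74, 0.71, 0.71, 0.0, 0.01, 0.07, 0.02, 0.08, 0.01, 0.01, 0.07]
-0.1 [None, -0.74, 0.7, 0.7, 0.0, 0.01, 0.11, 0.02, 0.11, 0.01, 0.01, 0.07]
-0.15 [-0.64, -0.74, -0.74, -0.73, 0.0, 0.01, 0.01, 0.05, 0.05, 0.01, 0.01, 0.12]
-0.2 [-0.64, -0.74, -0.74, -0.74, 0.01, 0.01, 0.05, 0.08, 0.08, 0.01, 0.01, 0.12]
-0.25 [-0.74, -0.74, -0.74, -0.74, 0.01, 0.01, 0.05, 0.08, 0.05, 0.01, 0.01, 0.07]
```

View pics/rigcrop.png

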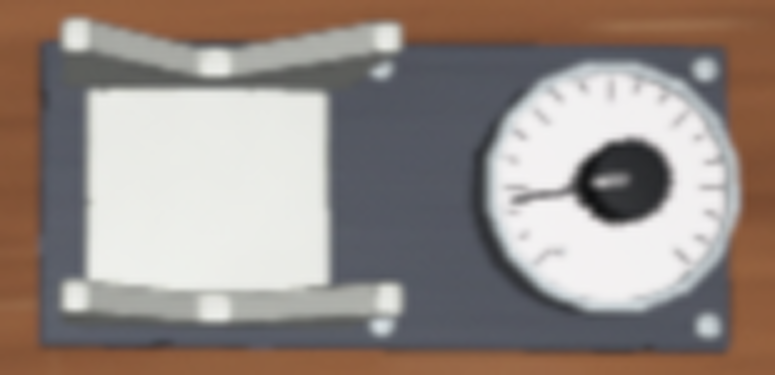

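The pointer sits about 37° clockwise of its stop. The pipe yaw from the two cameras disagrees, so I'll check that, along with the wall and chair clearances.

```bash
python3 - <<'E'
from h import *
np.set_printoptions(precision=4,suppress=True)
for n in("top","scene"):
    p=cv2.imread(f"pics/{n}0.png"); c=ctrl.camera_params(n); X=np.load(n+"X.npy"); m=np.load(f"m_{n}_offcut.npy")
    q=p.copy(); q[m]=(q[m]*.5+np.array([0,0,255])*.5).astype(np.uint8)
    r,cc=np.argwhere(m).mean(0).astype(int)
    a=[p[r-45:r+45,cc-65:cc+65],q[r-45:r+45,cc-65:cc+65]]
    cv2.imwrite(f"pics/pipe_{n}.png",np.vstack([cv2.resize(i,None,fx=3,fy=3) for i in a]))
    # silhouette: white pixels, rectangle of axis at z=.058
    uv=np.argwhere(m)[:,::-1]; P=at_z(c,uv,.058)[:,:2].astype(np.float32)
    print(n,(r,cc),cv2.minAreaRect(P),P.mean(0))
    k=m&(X[...,2]>.06); Q=X[k]
    print(Q.min(0),Q.max(0))
X=np.load("topX.npy");Z=X[...,2]
w=(X[...,1]<-.24)&(X[...,0]>.35)&(X[...,0]<.65)&(Z>.03)&(X[...,1]>-.4); print("wall",np.percentile(X[w],[1,50,99],axis=0))
w=(X[...,1]>.2)&(X[...,1]<.42)&(Z>.1)&(X[...,0]<.5); print("chair",np.percentile(X[w],[1,50,99.9],axis=0))
E
```

```text
top (np.int64(278), np.int64(193)) ((0.3998292088508606, 0.30769723653793335), (0.14523464441299438, 0.0332728736102581), 73.0032958984375) [0.3995 0.3072]
[0.3668 0.0533 0.0602] [0.4309 0.3758 1.055 ]
scene (np.int64(330), np.int64(256)) ((0.39972591400146484, 0.3039301037788391), (0.14611102640628815, 0.04199378564953804), 73.5128402709961) [0.4002 0.306 ]
[-0.1782  0.2384  0.06  ] [0.4324 0.6832 0.8225]
wall [[ 0.372  -0.3594  0.0307]
 [ 0.5173 -0.3401  0.0464]
 [ 0.647  -0.2413  0.0635]]
chair [[0.2527 0.2267 0.1007]
 [0.2709 0.3205 0.1318]
 [0.2799 0.4196 0.1391]]
```

View pics/pipe_top.png

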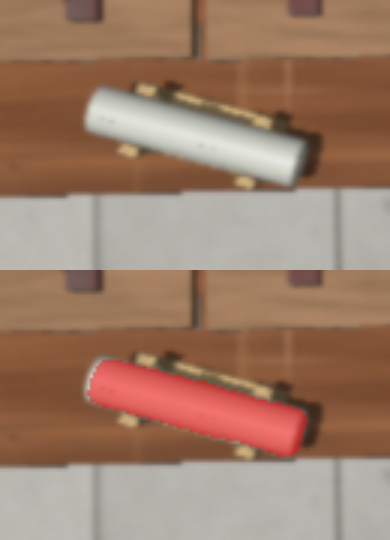

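View pics/pipe_scene.png

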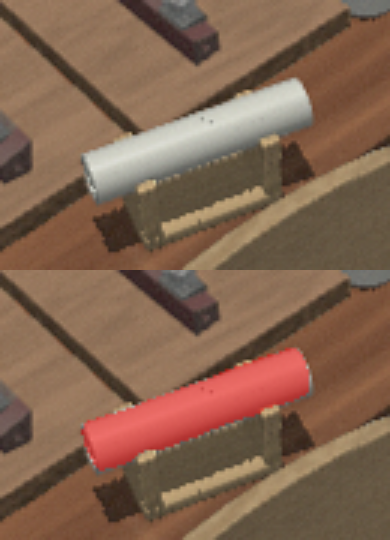

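Pipe centre is about (0.3995, 0.3065) at yaw about 73.5°; the earlier axis fit was skewed by outliers. Both views agree. Next is a helper that works out the rows for a move.

```bash
cat > plan.py <<'E'
# prints per-row tool-frame shift for n equal rows to target xyz, jaw-angle (deg, tool y in world)
import sys; from h import *
from scipy.spatial.transform import Rotation as Ro
x,y,z,a,n=[float(v) for v in sys.argv[1:6]]; n=int(n)
s=ctrl.state(); R0=Ro.from_matrix(s["tcp_rot"]); p0=s["tool_pos"]
a=np.radians(a); ty=np.array([np.cos(a),np.sin(a),0]); tx=np.array([0,0,-1.]); 
R1=Ro.from_matrix(np.c_[tx,ty,np.cross(tx,ty)]); rv=(R0.inv()*R1).as_rotvec()
print("now",p0.round(4),"jaw",np.degrees(np.arctan2(s["tcp_rot"][1,1],s["tcp_rot"][0,1])).round(2),"dist",np.linalg.norm(np.array([x,y,z])-p0).round(3),"rv",np.degrees(rv).round(1))
for k in range(n):
    Rk=R0*Ro.from_rotvec(rv*k/n); d=Rk.inv().apply((np.array([x,y,z])-p0)/n)*1000
    print(np.r_[d,np.degrees(rv)/n].round(1).tolist())
E
python3 plan.py 0.48 -0.213 0.22 -60 11
```

```text
now [ 0.1326 -0.5595  0.2503] jaw -76.66 dist 0.492 rv [-16.7  -0.    0. ]
[2.8, -23.4, -38.0, -1.5, -0.0, 0.0]
[2.8, -22.3, -38.6, -1.5, -0.0, 0.0]
[2.8, -21.3, -39.2, -1.5, -0.0, 0.0]
[2.8, -20.3, -39.7, -1.5, -0.0, 0.0]
[2.8, -19.2, -40.2, -1.5, -0.0, 0.0]
[2.8, -18.2, -40.7, -1.5, -0.0, 0.0]
[2.8, -17.1, -41.2, -1.5, -0.0, 0.0]
[2.8, -16.0, -41.6, -1.5, -0.0, 0.0]
[2.8, -14.9, -42.1, -1.5, -0.0, 0.0]
[2.8, -13.7, -42.4, -1.5, -0.0, 0.0]
[2.8, -12.6, -42.8, -1.5, -0.0, 0.0]
```

```bash
python3 -m jog '[[3,-23,-38,-1.5,0,0,85],[3,-22,-39,-1.5,0,0,85],[3,-21,-39,-1.5,0,0,85],[3,-20,-40,-1.5,0,0,85],[3,-19,-40,-1.5,0,0,85],[3,-18,-41,-1.5,0,0,85],[3,-17,-41,-1.5,0,0,85],[3,-16,-42,-1.5,0,0,85],[3,-15,-42,-1.5,0,0,85],[2,-14,-42,-1.5,0,0,85],[2,-13,-43,-1.5,0,0,85],[0,0,0,0,0,0,85],[0,0,0,0,0,0,85]]'
python3 - <<'E'
from h import *
c=ctrl.camera_params("wrist"); p,d=ctrl.capture("wrist"); print(c, ctrl.state()["tool_pos"])
cv2.imwrite("pics/w1.png",p[:,:,::-1]); np.save("w1d.npy",d); np.savez("w1c.npz",**c)
p,d=ctrl.capture("scene");cv2.imwrite("pics/s1.png",p[:,:,::-1])
E
```

```text
t: 2.62
tool_pos: [0.4898, -0.202, 0.2185]
tcp_rot: [[0.002, 0.505, -0.863], [-0.002, -0.863, -0.505], [-1.0, 0.002, -0.001]]
wrist_force: [0.4, -0.2, 0.1]
grip_width: 0.0852
{'fovy': 65.70646984690485, 'cx': 319.30907340574544, 'cy': 238.2964157231159, 'R': array([[ 0.50394132, -0.86373651,  0.00154455],
       [-0.82740234, -0.48222763,  0.28785738],
       [-0.2478881 , -0.1463412 , -0.95767204]]), 't': array([-0.42108993,  0.27943256,  0.44158996])} [ 0.48968015 -0.20213778  0.21858871]
```

View pics/w1.png

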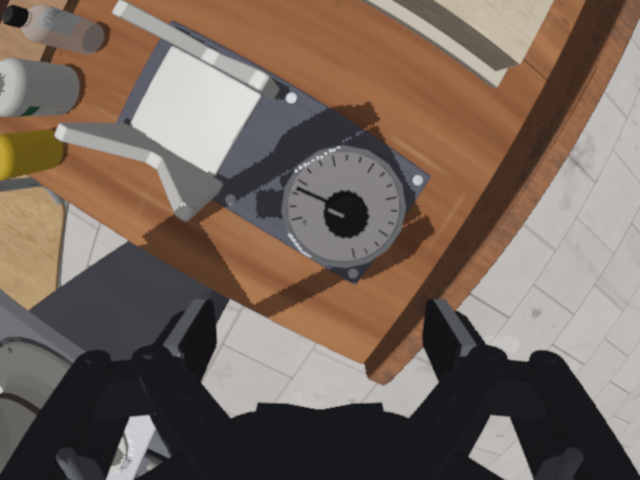

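The wrist view shows the knob at (345,213), the pointer tip at about (298,187), and the side wall well clear to the right. I'll measure the knob and pointer here.

```bash
cat >> h.py <<'E'
def wcloud(c,d):
    f=K(c); v,u=np.mgrid[0:480,0:640]; a=(u-c["cx"])/f; b=(v-c["cy"])/f
    r=np.hypot(a,b)+1e-9; s=np.tan(r)/r
    P=np.stack([a*s*d,b*s*d,d],-1); return (P-c["t"])@c["R"]
E
python3 - <<'E'
from h import *
np.set_printoptions(precision=4,suppress=True)
c=dict(np.load("w1c.npz")); d=np.load("w1d.npy"); X=wcloud(c,d); Z=X[...,2]; p=cv2.imread("pics/w1.png")
reg=np.zeros((480,640),bool); reg[140:280,270:430]=1
for n,lo,hi in(("knob",.074,.086),("dial",.040,.052),("plate",.004,.012)):
    q=X[reg&(Z>lo)&(Z<hi)]; print(n,len(q),cv2.minEnclosingCircle(q[:,:2].astype(np.float32)),np.median(q,0))
reg[:]=0; reg[0:230,50:300]=1
q=X[reg&(Z>.1)&(Z<.115)]; print("cradle",cv2.minAreaRect(q[:,:2].astype(np.float32)))
# pointer dark pixels on dial
k=X[213,345]; ctr=np.array([.5093,-.2133])
rr=np.hypot(X[...,0]-ctr[0],X[...,1]-ctr[1]); m=(p.max(2)<50)&(rr>.022)&(rr<.046)&(Z>.04)&(Z<.056)
a=np.degrees(np.arctan2(X[m][:,1]-ctr[1],X[m][:,0]-ctr[0])); h,e=np.histogram(a%360,36,(0,360)); print(h, np.median(a[(a%360>70)&(a%360<150)]), X[187,298])
cv2.imwrite("pics/w1c.png",cv2.resize(p[130:290,260:430],None,fx=4,fy=4,interpolation=cv2.INTER_CUBIC))
E
```

```text
knob 1540 ((0.508955180644989, -0.21358680725097656), 0.017431167885661125) [ 0.5094 -0.2127  0.0807]
dial 9911 ((0.5085676312446594, -0.21357905864715576), 0.05138165503740311) [ 0.5127 -0.2099  0.0472]
plate 4624 ((0.5035104155540466, -0.23224195837974548), 0.10323455929756165) [ 0.5246 -0.1828  0.0089]
cradle ((0.5145339965820312, -0.0542459562420845), (0.12922410666942596, 0.11244171857833862), 87.91084289550781)
[ 0  0  0  0  0  0  0  0  0 45  0  0  0  0  0  0  0  0  0  0  0  0  0  0
  0  0  0  0  0  0  0  0  0  0  0  0] 97.18819372109793 [ 0.5057 -0.1729  0.0524]
```

View pics/w1c.png

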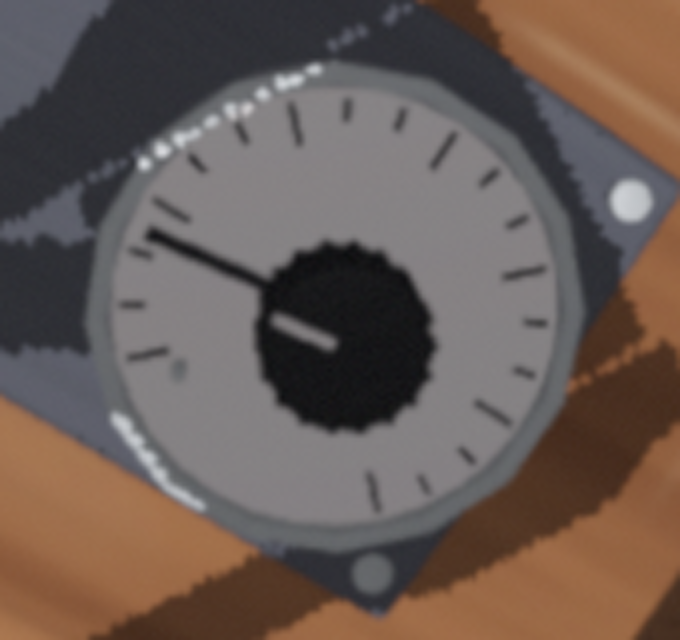

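```bash
python3 plan.py 0.5092 -0.2134 0.12 -60 3
```

```text
now [ 0.4895 -0.2024  0.2186] jaw -59.76 dist 0.101 rv [ 0.2 -0.  -0.1]
[32.9, 6.4, -3.8, 0.1, -0.0, -0.0]
[32.9, 6.4, -3.8, 0.1, -0.0, -0.0]
[32.9, 6.4, -3.8, 0.1, -0.0, -0.0]
```

```bash
python3 -m jog '[[33,6.4,-4,0,0,0,65],[33,6.4,-4,0,0,0,65],[33,6.4,-4,0,0,0,65],[0,0,0,0,0,0,65],[0,0,0,0,0,0,65]]'; python3 plan.py 0.5092 -0.2134 0.0735 -60 3
```

```text
t: 3.35
tool_pos: [0.5084, -0.2178, 0.1201]
tcp_rot: [[0.005, 0.498, -0.867], [-0.004, -0.867, -0.498], [-1.0, 0.006, -0.002]]
wrist_force: [0.1, 0.2, 0.9]
grip_width: 0.0649
now [ 0.5084 -0.2178  0.1201] jaw -60.15 dist 0.047 rv [-0.2 -0.1 -0.3]
[15.5, -1.2, -0.9, -0.1, -0.0, -0.1]
[15.5, -1.2, -0.9, -0.1, -0.0, -0.1]
[15.5, -1.2, -0.9, -0.1, -0.0, -0.1]
```

```bash
python3 -m jog '[[15.5,-1.2,-0.9,0,0,0,65],[15.5,-1.2,-0.9,0,0,0,65],[15.5,-1.2,-0.9,0,0,-0.3,65],[0,0,0,0,0,0,65],[0,0,0,0,0,0,65]]'; python3 plan.py 0.5092 -0.2134 0.0735 -60 1
```

```text
t: 3.98
tool_pos: [0.5095, -0.2135, 0.0725]
tcp_rot: [[0.004, 0.498, -0.867], [-0.0, -0.867, -0.498], [-1.0, 0.003, -0.003]]
wrist_force: [0.2, -0.1, 0.7]
grip_width: 0.0653
now [ 0.5095 -0.2135  0.0725] jaw -60.16 dist 0.001 rv [-0.2 -0.2 -0.1]
[-1.0, -0.2, 0.2, -0.2, -0.2, -0.1]
```

Grip the knob.

```bash
python3 -m jog '[[-1,0,0,0,0,0,20],[0,0,0,0,0,0,20],[0,0,0,0,0,0,20],[0,0,0,0,0,0,20],[0,0,0,0,0,0,20],[0,0,0,0,0,0,20]]' 25
```

```text
t: 4.72
tool_pos: [0.5098, -0.2136, 0.0745]
tcp_rot: [[0.005, 0.498, -0.867], [-0.001, -0.867, -0.498], [-1.0, 0.004, -0.004]]
wrist_force: [-0.4, 0.2, -0.8]
grip_width: 0.0313
```

```bash
python3 -m jog '[[0,0,0,-6,0,0,20],[0,0,0,-6,0,0,20],[0,0,0,-6,0,0,20],[0,0,0,-6,0,0,20],[0,0,0,-6,0,0,20],[0,0,0,0,0,0,20]]'; python3 plan.py 0.5092 -0.2134 0.074 -24 1; python3 -c "
from cell import ctrl; print(ctrl.state()['moment'])"
```

```text
t: 5.48
tool_pos: [0.5094, -0.2133, 0.0745]
tcp_rot: [[0.004, 0.872, -0.489], [-0.0, -0.489, -0.872], [-1.0, 0.004, -0.002]]
wrist_force: [-0.4, 0.8, -1.7]
grip_width: 0.031
now [ 0.5094 -0.2133  0.0745] jaw -29.28 dist 0.001 rv [-5.3 -0.1 -0.2]
[0.5, -0.1, 0.2, -5.3, -0.1, -0.2]
[ 0.07108758 -0.02266708  0.05624167]
```

```bash
for i in 1; do python3 -m jog '[[0,0,0,-3,0,0,20],[0,0,0,-3,0,0,20],[0,0,0,-3,0,0,20],[0,0,0,0,0,0,20]]'; done; python3 plan.py 0.5092 -0.2134 0.074 -24 1; python3 -c "
from cell import ctrl; print(ctrl.state()['moment'])"
```

```text
t: 5.98
tool_pos: [0.5092, -0.2132, 0.0745]
tcp_rot: [[0.004, 0.935, -0.354], [0.0, -0.354, -0.935], [-1.0, 0.004, -0.002]]
wrist_force: [-0.3, -1.7, -1.0]
grip_width: 0.0313
now [ 0.5092 -0.2132  0.0745] jaw -20.73 dist 0.001 rv [ 3.3 -0.1 -0.2]
[0.5, 0.0, 0.2, 3.3, -0.1, -0.2]
[-0.09463307  0.14202537 -0.30893865]
```

The moment jumped to -0.31 N m, so the knob is against the stop. Release, go up and verify.

```bash
python3 -m jog '[[0,0,0,0,0,0,65],[0,0,0,0,0,0,65],[0,0,0,0,0,0,65],[-25,0,0,0,0,0,65],[-35,0,0,0,0,0,65],[-35,0,0,0,0,0,65],[-35,0,0,0,0,0,65],[-10,0,20,0,0,0,85],[0,0,0,0,0,0,85]]'
python3 - <<'E'
from h import *
c=ctrl.camera_params("wrist"); p,d=ctrl.capture("wrist"); p=np.ascontiguousarray(p[:,:,::-1]); X=wcloud(c,d); Z=X[...,2]
cv2.imwrite("pics/w2.png",p)
ctr=np.array([.5092,-.2134]); rr=np.hypot(X[...,0]-ctr[0],X[...,1]-ctr[1])
m=(p.max(2)<50)&(rr>.022)&(rr<.046)&(Z>.04)&(Z<.056)
a=np.degrees(np.arctan2(X[m][:,1]-ctr[1],X[m][:,0]-ctr[0]))%360; h,e=np.histogram(a,36,(0,360)); print(h,np.median(a))
t=np.load("topX.npy"); 
q=X[(Z>.1)&(Z<.115)&(X[...,1]<.03)&(X[...,1]>-.13)]; print("cradle",len(q),cv2.minAreaRect(q[:,:2].astype(np.float32)))
E
python3 plan.py 0.45 0.2 0.25 -17 12
```

```text
t: 7.1
tool_pos: [0.501, -0.2326, 0.2182]
tcp_rot: [[0.004, 0.933, -0.36], [0.0, -0.36, -0.933], [-1.0, 0.003, -0.001]]
wrist_force: [-0.2, 0.2, -0.2]
grip_width: 0.0849
[0 0 0 0 0 0 0 0 0 0 0 0 0 0 0 0 0 0 0 0 0 0 0 0 0 0 0 0 0 0 0 0 0 0 0 0] nan
cradle 886 ((0.5125406980514526, -0.11022461950778961), (0.017306752502918243, 0.11173117905855179), 87.84317016601562)
now [ 0.5011 -0.232   0.2177] jaw -21.09 dist 0.436 rv [-4.1 -0.1 -0.2]
[-2.7, -16.9, -32.1, -0.3, -0.0, -0.0]
[-2.7, -16.7, -32.2, -0.3, -0.0, -0.0]
[-2.7, -16.5, -32.3, -0.3, -0.0, -0.0]
[-2.7, -16.3, -32.4, -0.3, -0.0, -0.0]
[-2.7, -16.2, -32.5, -0.3, -0.0, -0.0]
[-2.7, -16.0, -32.5, -0.3, -0.0, -0.0]
[-2.7, -15.8, -32.6, -0.3, -0.0, -0.0]
[-2.7, -15.6, -32.7, -0.3, -0.0, -0.0]
[-2.7, -15.4, -32.8, -0.3, -0.0, -0.0]
[-2.7, -15.2, -32.9, -0.3, -0.0, -0.0]
[-2.7, -15.0, -33.0, -0.3, -0.0, -0.0]
[-2.7, -14.8, -33.1, -0.3, -0.0, -0.0]
  return _methods._mean(a, axis=axis, dtype=dtype,
  ret = ret.dtype.type(ret / rcount)
```

View pics/w2.png

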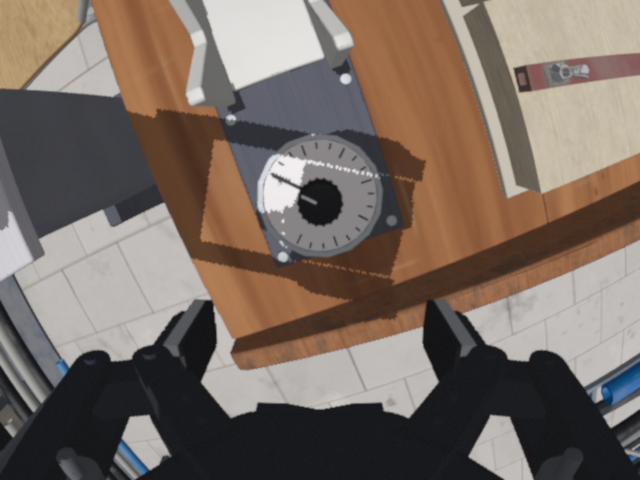

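```bash
python3 - <<'E'
from h import *
c=ctrl.camera_params("wrist"); p,d=ctrl.capture("wrist"); p=np.ascontiguousarray(p[:,:,::-1]); X=wcloud(c,d); Z=X[...,2]
ctr=np.array([.5092,-.2134]); rr=np.hypot(X[...,0]-ctr[0],X[...,1]-ctr[1])
m=(p.max(2)<90)&(rr>.024)&(rr<.036)&(Z>.035)&(Z<.06)
a=np.degrees(np.arctan2(X[m][:,1]-ctr[1],X[m][:,0]-ctr[0]))%360; print(m.sum(),np.histogram(a,36,(0,360))[0],np.median(a))
t=X[174,273]; print(t,np.degrees(np.arctan2(t[1]-ctr[1],t[0]-ctr[0])))
cv2.imwrite("pics/w2c.png",cv2.resize(p[125:265,250:390],None,fx=4,fy=4,interpolation=cv2.INTER_CUBIC))
E
```

```text
29 [ 0  0  0  0  1  0  0  0  1  0  0  0  0 26  0  0  0  0  0  0  0  0  0  0
  0  0  0  0  0  0  0  0  0  0  0  1] 133.62607412286144
[ 0.48125145 -0.18194213  0.05124218] 131.61929101823608
```

View pics/w2c.png

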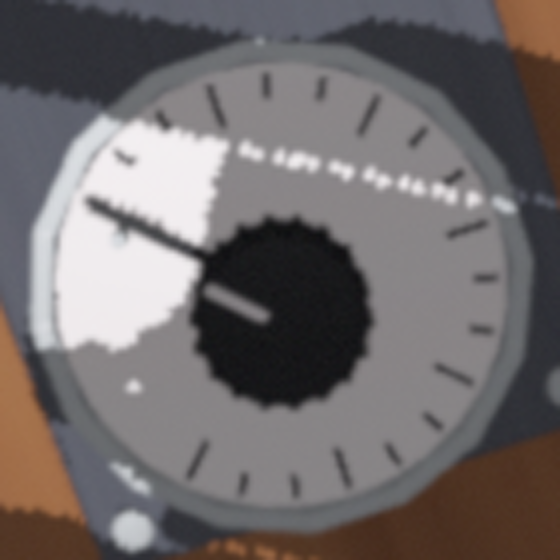

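The pointer is at 133.6° with zero at about 133°, lying on the first tick by the pin. Now I'll go over the pipe, high.

```bash
python3 plan.py 0.41 0.30 0.23 -16.5 14
```

```text
now [ 0.5011 -0.2316  0.2173] jaw -21.07 dist 0.539 rv [-4.6 -0.1 -0.1]
[-0.9, -19.7, -33.1, -0.3, -0.0, -0.0]
[-0.9, -19.5, -33.2, -0.3, -0.0, -0.0]
[-0.9, -19.3, -33.3, -0.3, -0.0, -0.0]
[-0.9, -19.1, -33.4, -0.3, -0.0, -0.0]
[-0.9, -19.0, -33.5, -0.3, -0.0, -0.0]
[-0.9, -18.8, -33.6, -0.3, -0.0, -0.0]
[-0.9, -18.6, -33.7, -0.3, -0.0, -0.0]
[-0.9, -18.4, -33.9, -0.3, -0.0, -0.0]
[-0.9, -18.2, -34.0, -0.3, -0.0, -0.0]
[-0.9, -18.0, -34.1, -0.3, -0.0, -0.0]
[-0.9, -17.8, -34.2, -0.3, -0.0, -0.0]
[-0.9, -17.6, -34.3, -0.3, -0.0, -0.0]
[-0.9, -17.4, -34.4, -0.3, -0.0, -0.0]
[-0.9, -17.2, -34.5, -0.3, -0.0, -0.0]
```

```bash
python3 -m jog '[[-5,-20,-33,-0.3,0,0,85],[-5,-20,-33,-0.3,0,0,85],[-5,-19,-33,-0.3,0,0,85],[-2,-19,-33,-0.3,0,0,85],[-1,-19,-34,-0.3,0,0,85],[0,-19,-34,-0.3,0,0,85],[0,-19,-34,-0.3,0,0,85],[0,-18,-34,-0.3,0,0,85],[0,-18,-34,-0.3,0,0,85],[0,-18,-34,-0.3,0,0,85],[0,-18,-34,-0.3,0,0,85],[0,-18,-34,-0.3,0,0,85],[0,-17,-34,-0.3,0,0,85],[0,-17,-34,-0.3,0,0,85],[0,0,0,0,0,0,85],[0,0,0,0,0,0,85]]'
python3 - <<'E'
from h import *
c=ctrl.camera_params("wrist"); p,d=ctrl.capture("wrist"); X=wcloud(c,d); Z=X[...,2]
cv2.imwrite("pics/w3.png",p[:,:,::-1]); np.savez("w3.npz",X=X)
for o in ctrl.outline_of("wrist","offcut")[:2]:
    m=o["pixels"]; print(o["conf"],o["point"],m.sum())
    q=X[m&(Z>.055)&(Z<.08)]; print(q.min(0),q.max(0),np.median(q,0),cv2.minAreaRect(q[:,:2].astype(np.float32)))
    t=q[q[:,2]>.072]; print(cv2.minAreaRect(t[:,:2].astype(np.float32)))
E
```

```text
t: 9.2
tool_pos: [0.4009, 0.3188, 0.2202]
tcp_rot: [[-0.023, 0.957, -0.289], [0.003, -0.289, -0.957], [-1.0, -0.023, 0.004]]
wrist_force: [0.3, 0.1, 0.2]
grip_width: 0.085
0.91 [230.7, 329.5] 6877
[0.36574936 0.23583655 0.05635988] [0.43513935 0.37835694 0.07702425] [0.40217991 0.31408057 0.07272061] ((0.4003782272338867, 0.3066096901893616), (0.14077289402484894, 0.03193945065140724), 73.24706268310547)
((0.4003013074398041, 0.30678802728652954), (0.14054541289806366, 0.021683771163225174), 72.91161346435547)
```

View pics/w3.png

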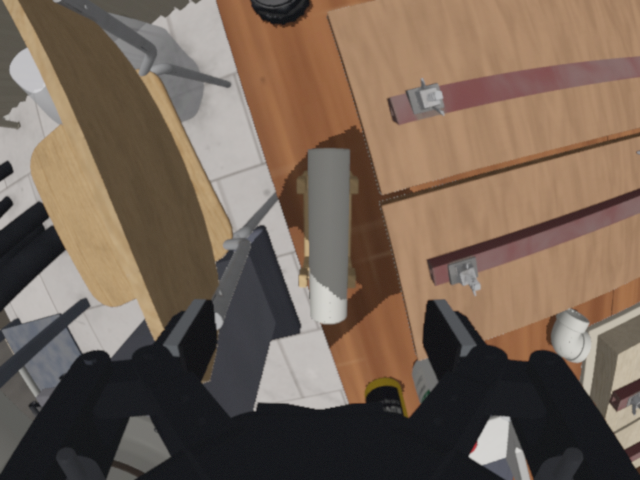

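The pipe is centred at (0.4003, 0.3067) with yaw 73.1°, clear of the chair. Now descend.

```bash
python3 plan.py 0.4003 0.3067 0.12 -16.9 3
```

```text
now [0.4012 0.3185 0.2206] jaw -16.83 dist 0.101 rv [0.1 0.2 1.3]
[33.5, 1.6, 3.7, 0.0, 0.1, 0.4]
[33.5, 1.4, 3.8, 0.0, 0.1, 0.4]
[33.5, 1.1, 3.8, 0.0, 0.1, 0.4]
```

```bash
python3 -m jog '[[33,1.6,3.7,0,0.1,0.5,85],[33,1.4,3.8,0,0.1,0.4,85],[33,1,3.8,0,0,0.4,85],[0,0,0,0,0,0,85],[0,0,0,0,0,0,85]]'; python3 plan.py 0.4003 0.3067 0.060 -16.9 3
```

```text
t: 9.93
tool_pos: [0.4022, 0.3034, 0.121]
tcp_rot: [[0.004, 0.956, -0.295], [0.001, -0.295, -0.956], [-1.0, 0.003, -0.002]]
wrist_force: [-0.0, 0.5, 0.3]
grip_width: 0.0853
now [0.4022 0.3034 0.121 ] jaw -17.15 dist 0.061 rv [-0.2 -0.1 -0.2]
[20.3, -1.0, -0.8, -0.1, -0.0, -0.1]
[20.3, -1.0, -0.8, -0.1, -0.0, -0.1]
[20.3, -1.0, -0.8, -0.1, -0.0, -0.1]
```

```bash
python3 -m jog '[[20,-1,-0.8,-0.1,0,-0.1,85],[20,-1,-0.8,-0.1,0,-0.1,85],[20,-1,-0.8,-0.1,0,0,85],[0,0,0,0,0,0,85],[0,0,0,0,0,0,85]]'; python3 plan.py 0.4003 0.3067 0.060 -16.9 1
```

```text
t: 10.55
tool_pos: [0.4044, 0.3084, 0.0677]
tcp_rot: [[0.009, 0.957, -0.291], [0.007, -0.291, -0.957], [-1.0, 0.007, -0.01]]
wrist_force: [-0.3, 0.3, 1.1]
grip_width: 0.0849
now [0.4044 0.3084 0.0677] jaw -16.92 dist 0.009 rv [-0.  -0.6 -0.4]
[7.6, -3.5, 2.9, -0.0, -0.6, -0.4]
```

```bash
python3 -m jog '[[7.6,-3.5,2.9,0,-0.6,-0.4,85],[0,0,0,0,0,0,85],[0,0,0,0,0,0,85]]'; python3 plan.py 0.4003 0.3067 0.060 -16.9 1
```

```text
t: 10.92
tool_pos: [0.4008, 0.307, 0.0615]
tcp_rot: [[0.001, 0.957, -0.291], [0.0, -0.291, -0.957], [-1.0, 0.001, -0.0]]
wrist_force: [-0.2, 0.8, 0.1]
grip_width: 0.0851
now [0.4008 0.307  0.0615] jaw -16.92 dist 0.002 rv [-0.  -0.  -0.1]
[1.5, -0.4, 0.4, -0.0, -0.0, -0.1]
```

```bash
python3 -m jog '[[1.5,-0.4,0.4,0,0,0,20],[0,0,0,0,0,0,20],[0,0,0,0,0,0,20],[0,0,0,0,0,0,20],[0,0,0,0,0,0,20],[0,0,0,0,0,0,20],[0,0,0,0,0,0,20]]' 40; python3 plan.py 0.4003 0.3067 0.060 -16.9 1
```

```text
t: 11.8
tool_pos: [0.4004, 0.3068, 0.0603]
tcp_rot: [[0.001, 0.957, -0.291], [0.0, -0.291, -0.957], [-1.0, 0.001, -0.001]]
wrist_force: [-1.1, -0.2, 1.0]
grip_width: 0.0304
now [0.4004 0.3068 0.0603] jaw -16.92 dist 0.0 rv [-0.  -0.  -0.1]
[0.3, -0.0, 0.1, -0.0, -0.0, -0.1]
```

Gripped at 30.4 mm. Now lift.

```bash
python3 -m jog '[[-12,0,0,0,0,0,20],[-25,0,0,0,0,0,20],[-30,0,0,0,0,0,20],[-35,0,0,0,0,0,20],[-35,0,0,0,0,0,20],[-20,0,0,0,0,0,20],[0,0,0,0,0,0,20],[0,0,0,0,0,0,20]]'; python3 plan.py 0.42 0.20 0.225 -40 4
python3 - <<'E'
from h import *
p,d=ctrl.capture("scene");cv2.imwrite("pics/s2.png",p[:,:,::-1])
E
```

```text
t: 12.8
tool_pos: [0.3995, 0.3064, 0.2258]
tcp_rot: [[0.003, 0.957, -0.291], [0.001, -0.291, -0.957], [-1.0, 0.002, -0.002]]
wrist_force: [-0.2, 0.2, -1.5]
grip_width: 0.0311
now [0.3995 0.3064 0.2258] jaw -16.92 dist 0.108 rv [23.1 -0.1 -0.1]
[0.2, 12.6, 24.0, 5.8, -0.0, -0.0]
[0.2, 15.0, 22.6, 5.8, -0.0, -0.0]
[0.2, 17.2, 20.9, 5.8, -0.0, -0.0]
[0.2, 19.2, 19.1, 5.8, -0.0, -0.0]
```

View pics/s2.png

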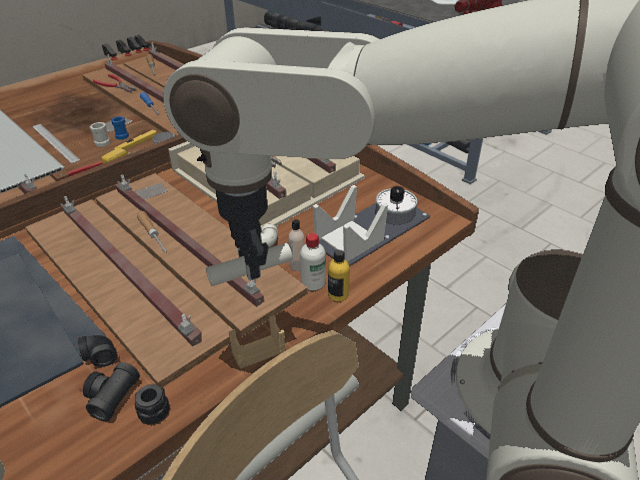

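The scene picture shows the pipe lifted level at (250,265), clear of the rest and the bottles. Carry it across at 0.225 m.

```bash
python3 plan.py 0.5145 -0.054 0.225 -91.9 14
```

```text
now [0.3995 0.3064 0.2258] jaw -16.93 dist 0.378 rv [75.  -0.1 -0. ]
[0.1, 15.4, 22.2, 5.4, -0.0, -0.0]
[0.1, 17.4, 20.7, 5.4, -0.0, -0.0]
[0.1, 19.2, 19.0, 5.4, -0.0, -0.0]
[0.1, 20.9, 17.1, 5.4, -0.0, -0.0]
[0.1, 22.4, 15.1, 5.4, -0.0, -0.0]
[0.1, 23.7, 12.9, 5.4, -0.0, -0.0]
[0.1, 24.8, 10.7, 5.4, -0.0, -0.0]
[0.1, 25.7, 8.3, 5.4, -0.0, -0.0]
[0.1, 26.4, 5.9, 5.4, -0.0, -0.0]
[0.1, 26.8, 3.4, 5.4, -0.0, -0.0]
[0.1, 27.0, 0.9, 5.4, -0.0, -0.0]
[0.1, 27.0, -1.7, 5.4, -0.0, -0.0]
[0.1, 26.7, -4.2, 5.4, -0.0, -0.0]
[0.1, 26.2, -6.6, 5.4, -0.0, -0.0]
```

```bash
python3 -m jog '[[0,15,22,5.4,0,0,20],[0,17,21,5.4,0,0,20],[0,19,19,5.4,0,0,20],[0,21,17,5.4,0,0,20],[0,22,15,5.4,0,0,20],[0,24,13,5.4,0,0,20],[0,25,11,5.4,0,0,20],[0,26,8,5.4,0,0,20],[0,26,6,5.4,0,0,20],[0,27,3,5.4,0,0,20],[0,27,1,5.4,0,0,20],[0,27,-2,5.4,0,0,20],[0,27,-4,5.4,0,0,20],[0,26,-7,5.4,0,0,20],[0,0,0,0,0,0,20],[0,0,0,0,0,0,20]]'; python3 plan.py 0.5145 -0.054 0.2 -91.9 1
```

```text
t: 14.85
tool_pos: [0.5036, -0.0681, 0.2091]
tcp_rot: [[-0.022, -0.086, -0.996], [0.001, -0.996, 0.086], [-1.0, 0.001, 0.022]]
wrist_force: [-0.3, 0.1, -0.4]
grip_width: 0.0307
now [ 0.5036 -0.0681  0.2091] jaw -94.94 dist 0.02 rv [-3.   1.2 -0. ]
[8.9, -15.0, -9.8, -3.0, 1.2, -0.0]
```

```bash
python3 -m jog '[[4,-15,-10,-3,1.2,0,20],[0,0,0,0,0,0,20],[0,0,0,0,0,0,20]]'; python3 plan.py 0.5145 -0.054 0.2 -91.9 1
python3 - <<'E'
from h import *
p,d=ctrl.capture("scene");cv2.imwrite("pics/s3.png",p[:,:,::-1])
p,d=ctrl.capture("wrist");cv2.imwrite("pics/w4.png",p[:,:,::-1]); c=ctrl.camera_params("wrist"); X=wcloud(c,d); Z=X[...,2]
for o in ctrl.outline_of("wrist","offcut")[:1]:
    m=o["pixels"]; q=X[m&(Z>.17)&(Z<.25)]; print(o["conf"],m.sum(),cv2.minAreaRect(q[:,:2].astype(np.float32)),q.min(0),q.max(0))
    # slope along x
    t=q; A=np.c_[t[:,0],np.ones(len(t))]
    for lo in np.arange(.42,.60,.02):
        k=(q[:,0]>lo)&(q[:,0]<lo+.02)
        if k.sum()>10: print(round(lo,2),np.percentile(q[k,2],95),q[k,1].min(),q[k,1].max())
q=X[(Z>.1)&(Z<.113)&(X[...,1]<.03)&(X[...,1]>-.14)&(X[...,0]>.43)&(X[...,0]<.6)]; print("cradle",len(q),cv2.minAreaRect(q[:,:2].astype(np.float32)))
E
```

```text
t: 15.22
tool_pos: [0.515, -0.0513, 0.2042]
tcp_rot: [[0.0, -0.026, -1.0], [-0.0, -1.0, 0.026], [-1.0, 0.0, -0.0]]
wrist_force: [-0.7, -0.4, -1.5]
grip_width: 0.0303
now [ 0.515  -0.0513  0.2042] jaw -91.51 dist 0.005 rv [ 0.4 -0.  -0. ]
[4.2, 2.7, 0.5, 0.4, -0.0, -0.0]
0.62 22888 ((0.5318077206611633, -0.051454052329063416), (0.03200247511267662, 0.10586170852184296), 88.71733093261719) [ 0.47855445 -0.06838986  0.18812182] [ 0.58506372 -0.03454863  0.22075179]
0.48 0.21906362847656127 -0.06669819202221816 -0.034548631303137046
0.5 0.21920543816152205 -0.0664854612716638 -0.03544288405599224
0.52 0.21918262877789857 -0.06727035967940327 -0.035658143968151625
0.54 0.2191989831174478 -0.06776780544096084 -0.03577865200482608
0.56 0.21919177501667364 -0.06838986219951095 -0.036239299064955724
0.58 0.2191070135084367 -0.06814864113792476 -0.0367163086112505
cradle 1731 ((0.5145955681800842, -0.053899481892585754), (0.12959204614162445, 0.11249278485774994), 87.78264617919922)
```

View pics/w4.png

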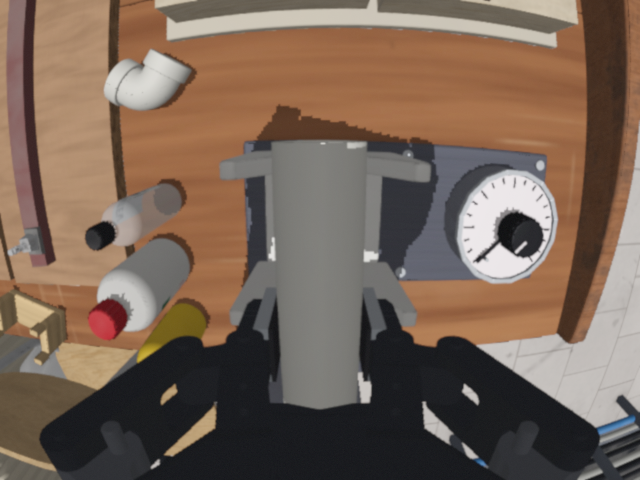

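View pics/s3.png

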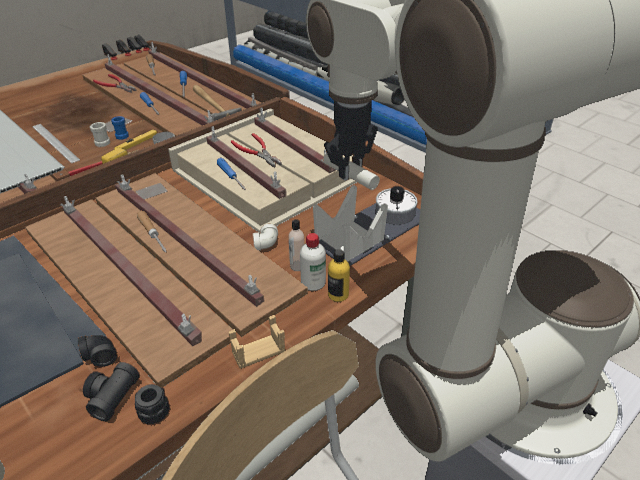

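The pipe is level, centred in the grip (front end 70 mm ahead of the TCP), with its yaw within 1° of the vee. The bottles stand and the pointer is at zero. Descend in stages.

```bash
python3 -m jog '[[22,2.7,0.5,0.4,0,0,20],[25,0,0,0,0,0,20],[20,0,0,0,0,0,20],[0,0,0,0,0,0,20],[0,0,0,0,0,0,20]]'; python3 plan.py 0.5146 -0.0539 0.083 -91.9 4
```

```text
t: 16.0
tool_pos: [0.5149, -0.0553, 0.1374]
tcp_rot: [[0.003, -0.036, -0.999], [-0.001, -0.999, 0.036], [-1.0, 0.001, -0.003]]
wrist_force: [-0.9, -0.1, -0.4]
grip_width: 0.0305
now [ 0.5149 -0.0553  0.1374] jaw -92.06 dist 0.054 rv [-0.2 -0.2 -0.1]
[13.6, -0.4, 0.1, -0.0, -0.0, -0.0]
[13.6, -0.4, 0.1, -0.0, -0.0, -0.0]
[13.6, -0.4, 0.1, -0.0, -0.0, -0.0]
[13.6, -0.4, 0.1, -0.0, -0.0, -0.0]
```

```bash
python3 -m jog '[[10,-0.7,0,0,-0.2,-0.1,20],[10,-0.7,0,0,0,0,20],[10,0,0,0,0,0,20],[10,0,0,0,0,0,20],[0,0,0,0,0,0,20],[0,0,0,0,0,0,20]]'; python3 plan.py 0.5146 -0.0539 0.083 -91.9 2
```

```text
t: 16.75
tool_pos: [0.5155, -0.0539, 0.0957]
tcp_rot: [[0.0, -0.036, -0.999], [0.001, -0.999, 0.036], [-1.0, -0.001, -0.0]]
wrist_force: [-0.7, 0.1, -1.1]
grip_width: 0.0306
now [ 0.5155 -0.0539  0.0957] jaw -92.06 dist 0.013 rv [-0.2 -0.   0. ]
[6.3, 0.0, 0.4, -0.1, -0.0, 0.0]
[6.3, 0.0, 0.4, -0.1, -0.0, 0.0]
```

```bash
python3 -m jog '[[5,0,0.4,0,0,0,20],[4,0,0.4,0,0,0,20],[0,0,0,0,0,0,20],[0,0,0,0,0,0,20],[0,0,0,0,0,0,20]]'; python3 plan.py 0.5146 -0.0539 0.083 -91.9 1
python3 - <<'E'
from h import *
p,d=ctrl.capture("scene");cv2.imwrite("pics/s4.png",cv2.resize(p[120:320,250:450],None,fx=3,fy=3)[:,:,::-1])
for n in("top","wrist"):
    p,d=ctrl.capture(n);cv2.imwrite(f"pics/{n}5.png",p[:,:,::-1]); c=ctrl.camera_params(n); X=(wcloud if n=="wrist" else cloud)(c,d); Z=X[...,2]
    for o in ctrl.outline_of(n,"offcut")[:1]:
        m=o["pixels"]; q=X[m&(Z>.06)&(Z<.12)]; print(n,o["conf"],len(q),cv2.minAreaRect(q[:,:2].astype(np.float32)),np.percentile(q,[1,50,99],axis=0))
    print(ctrl.state()["wrist_force"])
E
```

```text
t: 17.38
tool_pos: [0.5149, -0.054, 0.0867]
tcp_rot: [[0.001, -0.036, -0.999], [0.0, -0.999, 0.036], [-1.0, -0.0, -0.001]]
wrist_force: [0.6, 0.7, -0.2]
grip_width: 0.0308
now [ 0.5149 -0.054   0.0867] jaw -92.06 dist 0.004 rv [-0.2 -0.1  0. ]
[3.7, -0.1, 0.3, -0.2, -0.1, 0.0]
top 0.92 361 ((0.46770742535591125, -0.051998332142829895), (0.031524624675512314, 0.045996785163879395), 88.14466857910156) [[ 0.44511443 -0.06758028  0.0723654 ]
 [ 0.46375722 -0.04960616  0.09749526]
 [ 0.48883989 -0.03619492  0.10325946]]
[-0.31488148  0.86282679 -0.29590785]
wrist 0.74 22856 ((0.5225538015365601, -0.05341314151883125), (0.03913520276546478, 0.12388937920331955), 88.08332061767578) [[ 0.48646364 -0.06985016  0.08721523]
 [ 0.5455433  -0.05438359  0.09941439]
 [ 0.5839802  -0.03873181  0.10210296]]
[ 0.04798708  0.07919609 -0.47336047]
```

View pics/s4.png

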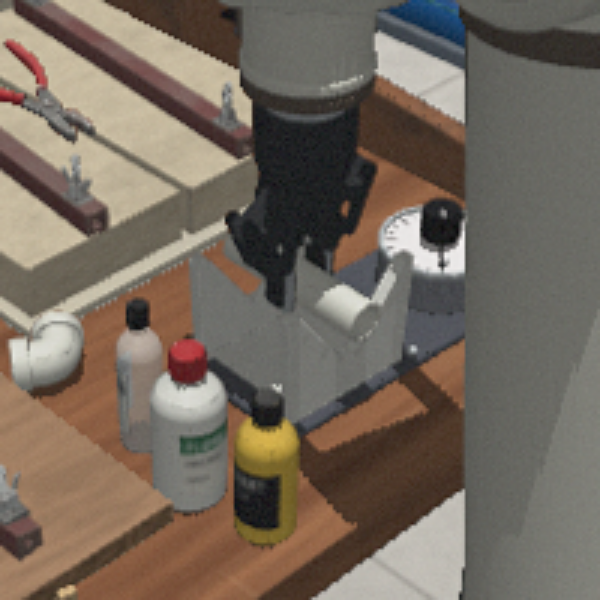

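View pics/wrist5.png

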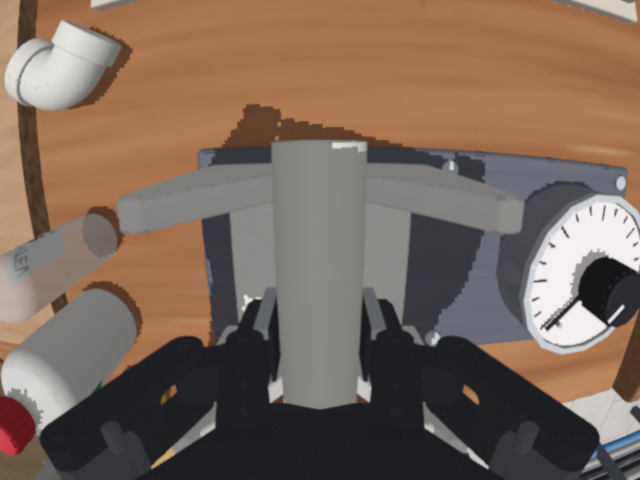

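View pics/top5.png

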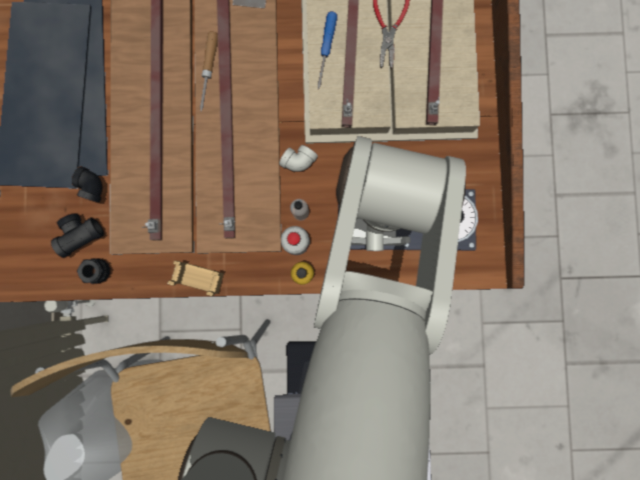

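The pipe's ends lie at x = 0.445 and 0.584, so it is centred, and its centre is about 21 mm above the seat. I'll lower it 3 mm and let it settle.

```bash
python3 -m jog '[[3,0,0.3,0,0,0,20],[0,0,0,0,0,0,20],[0,0,0,0,0,0,20],[0,0,0,0,0,0,20],[0,0,0,0,0,0,20],[0,0,0,0,0,0,20]]'; python3 plan.py 0.5146 -0.0539 0.083 -91.9 1
python3 - <<'E'
from h import *
n="wrist"
p,d=ctrl.capture(n); c=ctrl.camera_params(n); X=wcloud(c,d); Z=X[...,2]
for o in ctrl.outline_of(n,"offcut")[:1]:
    m=o["pixels"]; q=X[m&(Z>.06)&(Z<.12)]; print(o["conf"],np.percentile(q,[1,50,99],axis=0))
s=ctrl.state(); print(s["t"],s["tool_pos"],s["qd"].round(3),s["wrist_force"],s["grip_width"])
ctrl.sign_off()
E
```

```text
t: 18.38
tool_pos: [0.5145, -0.054, 0.0834]
tcp_rot: [[0.001, -0.036, -0.999], [0.0, -0.999, 0.036], [-1.0, -0.0, -0.001]]
wrist_force: [0.8, -0.5, -1.4]
grip_width: 0.0305
now [ 0.5145 -0.054   0.0834] jaw -92.06 dist 0.0 rv [-0.2 -0.1  0. ]
[0.4, -0.1, -0.1, -0.2, -0.1, 0.0]
0.91 [[ 0.48605735 -0.06978742  0.08377719]
 [ 0.54519551 -0.054341    0.09618706]
 [ 0.58365346 -0.03861441  0.09892084]]
18.475 [ 0.51453521 -0.05398113  0.08341265] [ 0.105 -0.064 -0.015 -0.003 -0.17  -0.085] [-0.5932734  -0.14184239  0.14970772] 0.030733587934010317
the job is handed in; nothing more can be done
```

I handed the job in at 18.5 s of the 51 s allowed. My last checks met every condition I could measure, but no verdict is reported.

- **Pointer:** I gripped the knob and turned it counter-clockwise until the moment jumped to 0.31 N m at the stop, with the pipe still on its rest. The wrist camera then put the pointer at 133.6°, against about 133° for zero.
- **Carry:** I gripped the pipe across its middle at 40 N and carried it over the bottles at about 0.21–0.23 m. The bottles were still standing in the later pictures.
- **Final hold:** The pipe is held level and still, with its centre about 18 mm above the seat. It is within about 1 mm of centre along and across the vee, and within about 0.5° of the vee line. The wrist force stayed within sensor noise (under 2 N), so there is no sign of contact.

**Disagreement:** The first fits of the pipe's direction disagreed (76° from one camera, 106° from the other) because of stray depth points. Outline fits from both cameras, then the wrist view, agreed on about 73°, and I used that.

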